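Load a turned leg into the angle-boring jig

TASK

The next stool leg has to go into the angle-boring jig: take the turned leg with the square head, lay it at rest in the low end of the jig's sloping bed, square head uphill and short of the sprung roller, and let go of it. Then push it from its foot end up the slope, under the roller, until its head bears firmly on the screw of the end stop, and leave it resting there, touching the screw. The stop is only lightly pinched in its slot, so do not shove it off its setting, and leave the other things on the bench where they are.

Things in the scene. Friction and masses are not known exactly. Their poses are not given: they have to be found in the camera images.
- leg: Turned stool leg, pale wood, 0.10-0.21 kg, 180 mm long, lying along its x. Square head 40 x 40 mm, x +10 to +90 mm; round shaft 26 mm thick, x -50 to +10 mm (33 mm bead in its last 10 mm by the head); round foot 40 mm thick, x -90 to -50 mm. Origin: mid length on the underside, z up. Lies on the bench beside the jig, head away from the robot within 0.3 rad. Centre of mass near x = +12 mm.
- leg_top (a point): Centre of the flat end of the leg's square head, (90, 0, 20) mm in the leg's frame; axes as the leg's.
- leg_foot (a point): Centre of the flat end of the leg's round foot, (-90, 0, 20) mm in the leg's frame, 28 mm across: the face to push on.
- bed: Sloping plywood bed of the jig, fixed to the bench, yaw within 0.25 rad. Frame tilted with it: x up the slope (8 degrees, 0.140 rad), y across to the left, z square to the surface, which is z = 0. Origin on the middle line, 46 mm above the bench. Bed x -180 to +215 mm, 116 mm wide (base board 132). A leg let go on it does not slide down (waxed, friction about 0.3).
- rails (a point): Middle of the mouth between the upper rails, bed (45, 0, 0) mm, axes as the bed's. Wooden rails 12 mm thick guide the leg: 60 mm apart and 10 mm high for bed x -180 to 0, then a lead-in 12 mm high, then 45 mm apart and 14 mm high from x = +45 mm up.
- roller (a point): Lowest line of the white sprung roller, free: bed (80, 0, 38) mm, axes as the bed's. 20 mm thick, 30 mm wide; its spring presses 3 N, 4 N lifted by the 40 mm head, which meets it when leg_top is at bed x = +73 mm. Pushing the leg takes about 1 N before the roller, up to 9 N while the head lifts it (some 8 mm of travel), 2 to 5 N after it.
- bridge (a point): Middle of the top of the steel bush plate that bridges the bed behind the roller: bed (114, 0, 60) mm, axes as the bed's. Plate and cheeks x +94 to +134 mm, 100 mm wide, clear height under it 50 mm. The roller's bracket and stem stand up to 105 mm above the bed, x +64 to +100 mm.
- stop: End stop in a slot of the bed by the bridge: dark wooden block 40 mm wide, 32 mm high, black knob behind. Origin: middle of its face, 20 mm above the bed, at bed x +150 to +156 mm; axes as the bed's. A set screw, head 13 mm, sticks out of the face there by 4 to 24 mm (not measured): the leg stops on it. The block is held by friction: it slips if pushed with over about 10 N.
- blank: A plain square blank, 180 x 40 x 40 mm, pale wood, lying loose. Origin: middle of the underside. Leave it.
- rung: A plain round rung, 190 mm long, 24 mm thick, pale wood, lying loose along its x. Origin: middle of the underside. Leave it.
- mallet: A round dark wooden mallet standing on its head, 80 mm wide, 245 mm high. Origin: middle of the underside. Leave it.
- glue: A white glue bottle, 60 mm wide, 170 mm high. Origin: middle of the underside. Leave it.
- gouge: A turning gouge with a wooden handle, 415 mm long, 29 mm thick, lying along its x. Leave it.
- caliper: Steel calipers lying flat, 140 x 72 mm, 10 mm high. Leave them.
Things that resemble listed ones, but are neither listed nor needed, are in the scene too. Leave any green, purple or turquoise look-alike of the leg alone.

How it is judged (in metres and radians):
On the way:
1. the leg lies at rest on the bed between the rails, head uphill and short of the roller, and the fingers are off it (x of leg_top in the frame of bed between -0.06 and 0.073 m and y of leg_top in the frame of bed between -0.016 and 0.016 m and z of leg_top in the frame of bed between 0.016 and 0.024 m and angle between the x axis of leg and the x axis of bed, either way round below 0.13 rad and x of leg in the frame of bed below 0 m and contact force between the fingers and leg below 0.05 N and linear speed of leg below 0.02 m/s), for 0.2 s.
At the end, for the whole second after the job is handed in: The leg rests, let go, on the bed between the rails, in line with it within 0.05 rad, its square head bearing on the stop's screw with over 0.3 N (a firm push leaves that), within 4 mm across and 3 mm in height of the stop's middle; the stop is within 1.5 mm of its setting (x of leg_top in the frame of stop between -0.0265 and -0.002 m and y of leg_top in the frame of stop between -0.004 and 0.004 m and z of leg_top in the frame of stop between -0.003 and 0.003 m and angle between the x axis of leg and the x axis of bed, either way round below 0.05 rad and contact force between leg and stop above 0.3 N and distance of stop from where it was at the start of the episode below 0.0015 m and linear speed of leg below 0.01 m/s and contact force between the fingers and leg below 0.05 N); the robot touches nothing.
It fails at once if the stop was shoved off its setting (moved more than 1.5 mm) (distance of stop from where it was at the start of the episode above 0.0015 m).
It fails at once if another thing on the bench was moved more than 20 mm (distance of any of blank, rung, mallet, glue, gouge, caliper from where it was at the start of the episode above 0.02 m).
It also fails if it takes over 54 s, if anything falls off the work surface, if the arm or the gripper's body presses on something with over 40 N, if the wrist force passes 120 N, or if a joint passes its speed limit or range.

ROBOT

A 6-joint arm with a two-finger parallel gripper is mounted at the origin on the work surface. World frame = base frame: x ahead of the robot, y to its left, z up, the work surface at z = 0. Lengths are in m, angles in degrees, forces in N, time in s.
With the tool pointing down it reaches from about 0.35 to 0.875 m from the base axis. Payload 4.2 kg.
Tool frame: the origin (TCP) lies at the centre of the arm's flange, where the gripper is bolted on; the fingertips stand 182 mm ahead of it and the grasp point (between the pads) lies 164 mm ahead of it (r.nose_length is the distance from the TCP to the fingertips, in m); z points along the fingers, y is the line along which they close (so a half turn about z gives the same grasp; the last joint's range is limited). The gripper opens to 87 mm and grips with 3 to 60 N. Pads are 19 mm wide; open, the fingers measure 117 mm over their backs; the gripper's body (75 mm by 190 mm) begins 51 mm behind the grasp point.
Start: joints at [89.358, 22.042, 0.453, 0, -68.411, -14.817], TCP at [0.167, 0.602, 0.405] pointing down, gripper open.
Joint ranges: [-179.83, 179.83], [-69.29, 118.12], [-61.27, 80.66], [-181.25, 117.63], [-171.15, -9.14], [-177.46, 177.46]. Speed limits (degrees/s): [159.86, 159.86, 180, 180, 180, 180].

INTERFACE

Orientations are given as a 3x3 rotation matrix whose columns are the frame's x, y, z axes.
In Python, from station import r, vision gives the robot as it stands. The module is installed in compiled form; this text tells all that it offers.
- The arm moves only by the shell command python3 -m creep 'ROWS'. ROWS is JSON, a list of rows, each a list of 7 numbers: the opening, from -1 (shut) to 1 (fully open), then the shift along the tool's x, y, z in mm, then the turn, a rotation vector about the tool's x, y, z in degrees. A call has 1 to 8 rows; each row is the pose to reach, as a shift and turn from the pose commanded when the call began, along the tool's axes at that moment; what a row does not reach only later rows make up. A row lasts 1/12 s, in which the tool goes at most 41.7 mm and 7.16 degrees, less where a joint would pass 70% of its speed; a pose out of reach is approached as far as the arm can. A call with a gripper value outside its range is refused whole. The fingers move at their own pace and stop on an object; the grip force is fixed at half the most. Time passes only in rows, so rows that repeat a pose let the fingers close. It gives the time, the measured TCP pose, the force, the opening and the grip force at its end, in the units of the state.
- r.sense(): the state, without advancing time (a new reading comes with each control period).
- vision.capture(name): name is "scene" or "top"; returns (picture, depth): 420x560x3 uint8, red, green, blue; 420x560 float32, m along the optical axis (not along the pixel's ray), 0 where there is no reading.
- vision.camera_model(name): a dict with "vertical_fov" (degrees; the focal length in pixels is half the picture's height over the tangent of half this angle, whatever the lens; pixels are square), "cx", "cy" (the principal point, pixels), "distortion" ([k1, k2, p1, p2, k3] as OpenCV has them; the pictures are not rectified), "extrinsics" (4x4, takes a point from camera to world coordinates). Camera axes: x right, y down, z forward; pixel columns grow to the right and rows downward; lengths in m; the calibration is good to about 2 mm. A picture is of the moment at which its call begins. camera_model takes no time and is no camera call.
- r.finish_job(): hands the job in; it is judged then, once.
Trained networks look in the newest picture that a camera, given by its name, has taken for a name from the list of things; names that differ only in an ending like _2 or _b are one class to them, and where a whole thing is asked for, a point or a joint stands for the part that bears it (a point fixed in the world has none). Each returns a list of dicts, best first, with "conf" (0 to 1); they miss things now and then, are a little off and sometimes report something else, mostly with a low value. They report only what shows in the picture. A call takes as long as a camera call. They do not tell look-alikes from the thing itself.
- vision.find_in(camera, thing): "uv" ([column, row] in pixels, amid what is visible of it).
- vision.cut_out(camera, thing): "region" (420x560 bool, what is visible of it) and "uv" ([column, row] in pixels, amid what is visible of it).
The state is a dict: "time_s": time; "joints": joint angles; "joint_velocities": joint speeds; "effort": joint torques, N m; "tcp_pos": TCP position; "ee_rot": TCP orientation; "wrist_force": force on the tool from outside, world axes, zero at the start; "moment": the same for the moment, N m; "gripper_width": opening from 0.0 (shut) to 1.0 (fully open); "gripper_force": force on a finger pad.
Only numpy, scipy, OpenCV 4.12 (cv2) and the standard library are available. Lean on these libraries where they do the work, as an engineer would, in place of code of your own. Each camera call takes 0.05 s, during which the arm holds its last target. There are 200 camera calls.

## Working session

There is one attempt and no reset: what is moved stays moved. The work goes in short steps, Python scripts to look and compute and a shell command to move; the robot and the scene stay as the last step left them, time stands still between calls to the robot, and variables do not carry over. Pictures are saved under pics/ and viewed, at most 10 in all, crops included, and the job is handed in when it is done.

```bash
mkdir -p pics
cat > h.py <<'E'
import numpy as np, cv2
from station import r, vision
def K(n):
    m=vision.camera_model(n); f=210/np.tan(np.radians(m["vertical_fov"])/2)
    return np.array([[f,0,m["cx"]],[0,f,m["cy"]],[0,0,1.]]),np.array(m["distortion"]),np.array(m["extrinsics"])
def pts(n,uv,d):
    k,D,E=K(n); uv=np.asarray(uv,float).reshape(-1,1,2)
    p=cv2.undistortPoints(uv,k,D).reshape(-1,2); d=np.asarray(d).reshape(-1,1)
    return np.hstack([p*d,d])@E[:3,:3].T+E[:3,3]
def cloud(n,depth,mask=None):
    m=depth>0
    if mask is not None: m&=mask
    v,u=np.nonzero(m); return pts(n,np.c_[u,v],depth[v,u])
def proj(n,P):
    k,D,E=K(n); Ei=np.linalg.inv(E)
    return cv2.projectPoints(np.asarray(P,float).reshape(-1,1,3),cv2.Rodrigues(Ei[:3,:3])[0],Ei[:3,3],k,D)[0].reshape(-1,2)
E
python3 - <<'E'
from h import *
for n in("scene","top"):
    p,d=vision.capture(n); cv2.imwrite(f"pics/{n}0.png",p[:,:,::-1]); np.savez(f"{n}0.npz",p=p,d=d)
    print(n,K(n)[2].round(3).tolist())
    for t in("leg","blank","rung","stop","roller","bridge","mallet","bed"):
        for o in vision.cut_out(n,t)[:4]:
            c=cloud(n,d,o["region"])
            print(t,round(o["conf"],2),np.round(o["uv"]),len(c),np.median(c,0).round(3) if len(c) else "")
E
```

```text
scene [[-0.682, 0.594, -0.426, 1.224], [0.731, 0.547, -0.408, 0.666], [-0.01, -0.59, -0.807, 1.476], [0.0, 0.0, 0.0, 1.0]]
leg 0.96 [244. 266.] 710 [0.687 0.007 0.035]
leg 0.92 [261. 215.] 565 [ 0.522 -0.091  0.035]
leg 0.84 [419. 255.] 771 [0.296 0.389 0.033]
leg 0.83 [262. 148.] 550 [ 0.291 -0.305  0.032]
blank 0.91 [213. 181.] 739 [ 0.527 -0.324  0.036]
rung 0.74 [239. 199.] 417 [ 0.51  -0.204  0.019]
stop 0.86 [274. 317.] 275 [0.773 0.201 0.1  ]
roller 0.91 [307. 295.] 4651 [0.662 0.217 0.058]
roller 0.28 [387. 309.] 656 [0.553 0.437 0.108]
bridge 0.93 [305. 294.] 4564 [0.663 0.217 0.059]
mallet 0.73 [388. 309.] 651 [0.553 0.437 0.108]
mallet 0.62 [194. 236.] 989 [ 0.748 -0.158  0.115]
bed 0.85 [307. 296.] 4562 [0.666 0.217 0.059]
top [[-0.002, -0.981, 0.193, 0.292], [-0.999, -0.004, -0.033, -0.027], [0.033, -0.193, -0.981, 1.238], [0.0, 0.0, 0.0, 1.0]]
leg 0.86 [257. 159.] 748 [ 0.68  -0.004  0.036]
leg 0.84 [290. 220.] 709 [ 0.498 -0.102  0.037]
leg 0.75 [361. 300.] 851 [ 0.272 -0.307  0.036]
leg 0.55 [117. 291.] 796 [0.288 0.379 0.037]
blank 0.68 [366. 218.] 995 [ 0.517 -0.334  0.039]
blank 0.16 [289. 220.] 793 [ 0.498 -0.102  0.036]
rung 0.84 [327. 224.] 526 [ 0.494 -0.214  0.021]
rung 0.62 [291. 221.] 779 [ 0.497 -0.102  0.036]
stop 0.67 [187. 128.] 233 [0.76  0.191 0.099]
stop 0.25 [367. 215.] 1011 [ 0.517 -0.334  0.039]
roller 0.67 [183. 182.] 5370 [0.619 0.204 0.049]
roller 0.62 [106. 207.] 665 [0.528 0.413 0.108]
bridge 0.85 [183. 177.] 5210 [0.616 0.204 0.049]
bridge 0.28 [316. 138.] 873 [ 0.723 -0.169  0.119]
mallet 0.78 [316. 134.] 855 [ 0.723 -0.169  0.119]
bed 0.7 [183. 179.] 5269 [0.618 0.205 0.049]
```

Run:
```python
import cv2
a=cv2.imread("pics/scene0.png");b=cv2.imread("pics/top0.png")
print(a.shape,b.shape)
```

```text
(420, 560, 3) (420, 560, 3)
```

View pics/top0.png

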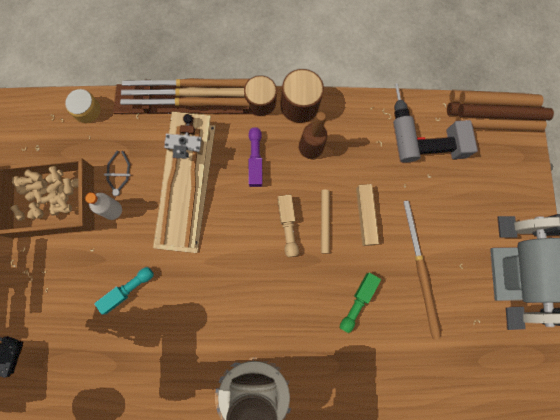

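View pics/scene0.png

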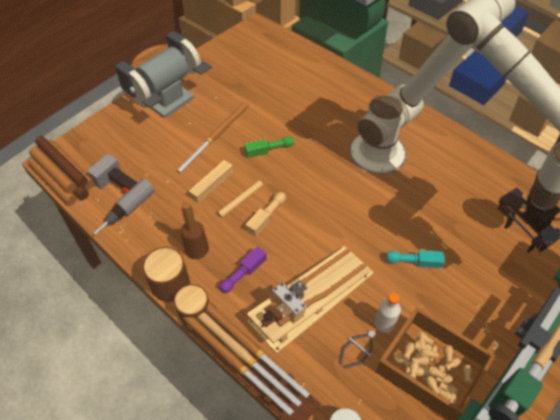

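The leg (plain wood) is in the top view at about (289,225), with its head away from the robot at the top. The jig is at (183,180), with the roller and bridge at (183,145) and the low end towards the robot. Next I'll fit height models of both to the depth images.

```bash
cat >> h.py <<'E'
from scipy.optimize import minimize
T8=np.radians(8)
def Rb(yaw):
    c,s=np.cos(yaw),np.sin(yaw); C,S=np.cos(T8),np.sin(T8)
    return np.array([[c,-s,0],[s,c,0],[0,0,1]])@np.array([[C,0,-S],[0,1,0],[S,0,C]])
def hleg(x,y):
    h=np.zeros_like(x); a=abs(y)
    h[(x>.01)&(x<.09)&(a<.02)]=.04
    for lo,hi,R in((-.05,0,.013),(0,.01,.0165),(-.09,-.05,.02)):
        m=(x>lo)&(x<=hi)&(a<R); h[m]=.02+np.sqrt(R*R-a[m]**2)
    return h
def fitleg(P,x0,free_z=True):
    best=None
    def cost(q):
        c,s=np.cos(q[2]),np.sin(q[2]); dx,dy=P[:,0]-q[0],P[:,1]-q[1]
        e=abs(P[:,2]-q[3]-hleg(c*dx+s*dy,-s*dx+c*dy)); return np.minimum(e,.012).mean()
    for a in(-.1,0,.1):
      for o in(-.01,.01):
        q0=np.array([x0[0]+o,x0[1],x0[2]+a,0]); 
        s=minimize(cost,q0,method="Nelder-Mead",options=dict(initial_simplex=np.vstack([q0]+[q0+d for d in np.diag([.015,.015,.08,.003])]),maxiter=600))
        if best is None or s.fun<best.fun: best=s
    return best
def hbed(x,y):
    h=np.full_like(x,np.nan); a=abs(y)
    inb=(x>-.18)&(x<.215)&(a<.058); h[inb]=0
    g=np.interp(x,[0,.045],[.030,.0225]); t=np.where(x<0,.01,np.where(x<.045,.012,.014))
    m=inb&(a>g)&(a<g+.012); h[m]=t[m]
    m=(x>.094)&(x<.134)&(a<.05); h[m]=.06
    return h
def fitbed(P,x0):
    best=None
    def cost(q):
        L=(P-[q[0],q[1],.046+q[3]])@Rb(q[2]); h=hbed(L[:,0],L[:,1])
        e=np.where(np.isnan(h),abs(P[:,2]),abs(L[:,2]-h)); return np.minimum(e,.012).mean()
    for a in(-.1,0,.1):
      for o in(-.02,0,.02):
        q0=np.array([x0[0]+o,x0[1],x0[2]+a,0])
        s=minimize(cost,q0,method="Nelder-Mead",options=dict(initial_simplex=np.vstack([q0]+[q0+d for d in np.diag([.02,.015,.08,.003])]),maxiter=800))
        if best is None or s.fun<best.fun: best=s
    return best
E
python3 - <<'E'
from h import *
for n in("top","scene"):
    z=np.load(n+"0.npz"); P=cloud(n,z["d"])
    t=P[(abs(P[:,0]-.4)<.05)&(abs(P[:,1]-0)<.08)]; print(n,"table z",np.median(t[:,2]).round(4))
    Q=P[(abs(P[:,0]-.51)<.13)&(abs(P[:,1]+.1)<.07)]; s=fitleg(Q,[.505,-.1,.1]); print("leg",s.x.round(4),s.fun)
    Q=P[(abs(P[:,0]-.62)<.28)&(abs(P[:,1]-.2)<.13)&(P[:,2]>-.02)]; s=fitbed(Q,[.62,.2,-.1]); print("bed",s.x.round(4),s.fun,len(Q))
    L=(P-[s.x[0],s.x[1],.046+s.x[3]])@Rb(s.x[2])
    m=(L[:,0]>.136)&(L[:,0]<.17)&(abs(L[:,1])<.025)&(L[:,2]>.027)&(L[:,2]<.04); print("stop top x pct",np.percentile(L[m,0],[1,5,50,95]).round(4),L[m,1].mean())
    m=(abs(L[:,0]-.08)<.02)&(abs(L[:,1])<.05)&(L[:,2]>.03); print("roller",L[m].mean(0).round(4),L[m,2].max())
E
```

```text
top table z -0.0005
leg [ 0.486  -0.1032  0.1303 -0.0005] 0.002177866303161195
bed [ 0.6023  0.2112 -0.1028 -0.0007] 0.004080625048153413 15714
stop top x pct [0.1476 0.1498 0.1593 0.169 ] -0.0014353112931527739
roller [ 0.0854 -0.0027  0.0748] 0.10131742812222175
scene table z -0.0006
leg [ 0.4866 -0.0999  0.1309 -0.0006] 0.003846519839099851
bed [ 6.034e-01  2.139e-01 -9.830e-02  3.000e-04] 0.005181971309349723 13704
stop top x pct [0.1479 0.1515 0.1605 0.1692] 0.0004306629720250973
roller [0.0874 0.0037 0.0738] 0.10610112903807646
```

```bash
cat >> h.py <<'E'
from scipy.spatial.transform import Rotation as Ro
BED=(np.array([.603,.2125,.046]),Rb(-.100))
def toolR(xa,za):  # tool z = -za, tool x = xa (made square to it)
    z=-np.array(za)/np.linalg.norm(za); x=np.array(xa)-np.dot(xa,z)*z; x/=np.linalg.norm(x); return np.c_[x,np.cross(z,x),z]
def rows(pos,R):  # shift mm and turn deg from present pose
    s=r.sense(); E=np.array(s["ee_rot"]); p=np.array(s["tcp_pos"])
    print("t",round(s["time_s"],2),"shift",((pos-p)@E*1000).round(1),"turn",Ro.from_matrix(E.T@R).as_rotvec(degrees=True).round(2),"F",np.round(s["wrist_force"],2),"w",np.round(s["gripper_width"],3))
E
python3 - <<'E'
from h import *
s=r.sense(); print(s["joints"],np.round(s["ee_rot"],3),s["tcp_pos"])
c,sn=np.cos(.1305),np.sin(.1305); g=np.array([.4863+.021*c,-.102+.021*sn,.197+.08])
for sg in(1,-1): rows(g,toolR([sg*c,sg*sn,0],[0,0,1]))
E
```

```text
[ 8.93593796e+01  2.20421488e+01  4.52448295e-01  1.38691770e-03
 -6.84118273e+01 -1.48181822e+01] [[ 0.964 -0.267  0.   ]
 [-0.267 -0.964 -0.   ]
 [ 0.     0.    -1.   ]] [0.16654826 0.60238177 0.40474751]
t 0.9 shift [515.3 585.5 127.8] turn [  0.    -0.   -22.94] F [ 0.18  0.1  -0.09] w 1.0
t 0.9 shift [515.3 585.5 127.8] turn [ -0.    -0.   157.06] F [ 0.18  0.1  -0.09] w 1.0
```

```bash
python3 -m creep '[[1,515,585,0,0,0,-23],[1,515,585,0,0,0,-23],[1,515,585,0,0,0,-23],[1,515,585,0,0,0,-23],[1,515,585,0,0,0,-23],[1,515,585,0,0,0,-23],[1,515,585,0,0,0,-23],[1,515,585,0,0,0,-23]]'
python3 - <<'E'
from h import *
c,sn=np.cos(.1305),np.sin(.1305); g=np.array([.4863+.021*c,-.102+.021*sn,.197+.08])
rows(g,toolR([c,sn,0],[0,0,1])); print(r.sense()["joints"])
E
```

```text
time_s: 1.57
tcp_pos: [0.3124, 0.3005, 0.4051]
ee_rot: [[0.991, 0.132, 0.001], [0.132, -0.991, 0.001], [0.001, -0.001, -1.0]]
wrist_force: [0.9, 0.1, -1.2]
gripper_width: 0.996
gripper_force: 0.0
t 1.57 shift [140.1 422.1 127.9] turn [-0.04 -0.04  0.11] F [ 0.93  0.1  -1.16] w 0.996
[ 6.55169672e+01  2.94438578e+00 -2.46534924e+01  9.27978420e-03
 -6.23471869e+01  3.20666234e+01]
```

```bash
python3 -m creep '[[1,140,422,0,0,0,0],[1,140,422,0,0,0,0],[1,140,422,0,0,0,0],[1,140,422,0,0,0,0],[1,140,422,0,0,0,0],[1,140,422,0,0,0,0],[1,140,422,0,0,0,0],[1,140,422,0,0,0,0]]'
python3 - <<'E'
from h import *
c,sn=np.cos(.1305),np.sin(.1305); g=np.array([.4863+.021*c,-.102+.021*sn,.197+.08])
rows(g,toolR([c,sn,0],[0,0,1])); print(r.sense()["joints"])
E
```

```text
time_s: 2.23
tcp_pos: [0.4581, 0.0005, 0.4053]
ee_rot: [[0.991, 0.131, 0.001], [0.131, -0.991, 0.0], [0.001, -0.0, -1.0]]
wrist_force: [0.3, 1.2, -0.4]
gripper_width: 0.997
gripper_force: 0.0
t 2.23 shift [ 35.3 105.4 128.3] turn [-0.01 -0.08  0.07] F [ 0.34  1.18 -0.45] w 0.997
[ 2.04833491e+01  5.50530702e+00 -2.17756286e+01  5.51358781e-03
 -6.26346065e+01  7.70646333e+01]
```

```bash
python3 -m creep '[[1,35,105,0,0,0,0],[1,35,105,0,0,0,0],[1,35,105,0,0,0,0],[1,35,105,40,0,0,0],[1,35,105,80,0,0,0],[1,35,105,115,0,0,0],[1,35,105,115,0,0,0],[1,35,105,115,0,0,0]]' >/dev/null
python3 - <<'E'
from h import *
c,sn=np.cos(.1305),np.sin(.1305); g=np.array([.4863+.021*c,-.102+.021*sn,.196])
rows(g,toolR([c,sn,0],[0,0,1]))
p,d=vision.capture("scene"); P=cloud("scene",d); cv2.imwrite("pics/s1.png",cv2.resize(p[150:290,170:350,::-1],None,fx=4,fy=4))
p,d=vision.capture("top"); cv2.imwrite("pics/t1.png",cv2.resize(p[140:300,220:400,::-1],None,fx=3,fy=3))
E
```

```text
t 2.9 shift [ 1.   2.3 93. ] turn [0.03 0.22 0.09] F [ 0.64 -0.6   0.36] w 0.999
```

View pics/s1.png

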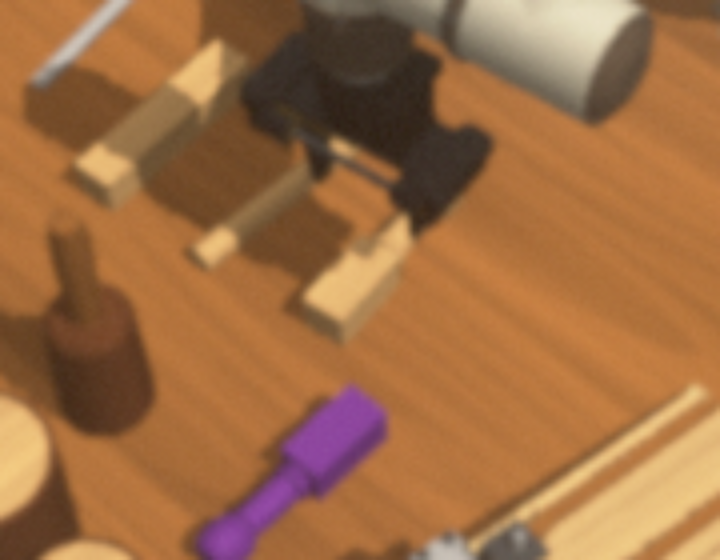

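The open gripper is over the leg's head end (crop about 380,220), with the rung well clear to the left. I'll go down and grip.

```bash
python3 -m creep '[[1,1,2,35,0,0,0],[1,1,2,70,0,0,0],[1,1,2,92,0,0,0],[1,1,2,92,0,0,0],[-1,1,2,92,0,0,0],[-1,1,2,92,0,0,0],[-1,1,2,92,0,0,0],[-1,1,2,92,0,0,0]]'
python3 -m creep '[[-1,0,0,0,0,0,0],[-1,0,0,0,0,0,0],[-1,0,0,-30,0,0,0],[-1,0,0,-70,0,0,0],[-1,0,0,-110,0,0,0],[-1,0,0,-150,0,0,0],[-1,0,0,-150,0,0,0],[-1,0,0,-150,0,0,0]]'
python3 - <<'E'
from h import *
s=r.sense();E=np.array(s["ee_rot"])
# leg as held: leg axis = tool x; grasp 21 mm ahead of origin; height error from tips
B,R=BED
def tgt(lx,lz): return B+R@np.array([lx+.021,0,lz+.196])
rows(tgt(-.070,.08),toolR(R[:,0],R[:,2]))
p,d=vision.capture("scene"); cv2.imwrite("pics/s2.png",cv2.resize(p[130:350,150:430,::-1],None,fx=2.5,fy=2.5))
E
```

```text
time_s: 3.67
tcp_pos: [0.5083, -0.0985, 0.1999]
ee_rot: [[0.991, 0.132, 0.005], [0.132, -0.991, 0.0], [0.005, 0.0, -1.0]]
wrist_force: [0.0, -0.3, 0.2]
gripper_width: 0.783
gripper_force: 0.0
time_s: 4.33
tcp_pos: [0.5077, -0.0987, 0.3508]
ee_rot: [[0.991, 0.131, 0.007], [0.131, -0.991, 0.001], [0.007, 0.0, -1.0]]
wrist_force: [-0.7, 0.6, -0.5]
gripper_width: 0.175
gripper_force: 0.0
t 4.33 shift [  50.4 -315.9   38.6] turn [-0.97  7.56 13.25] F [-0.68  0.57 -0.48] w 0.175
```

View pics/s2.png

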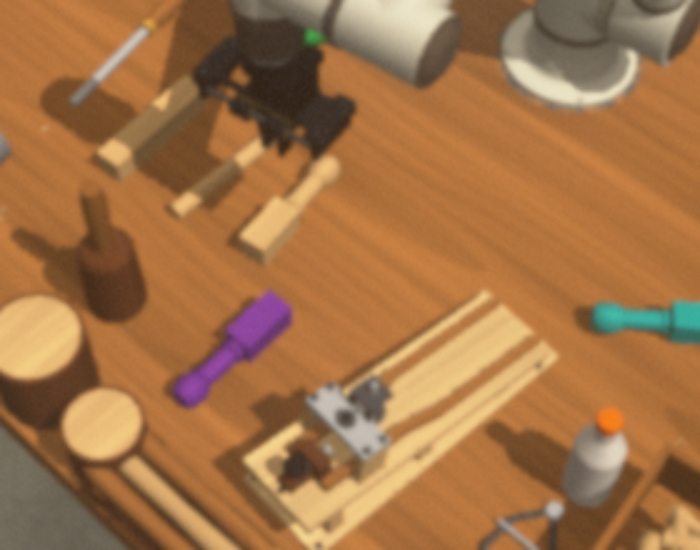

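The fingers close slowly, so I lifted before they had gripped. The leg still lies there untouched (crop about 290,215). I'll reopen and repeat with more closing time.

```bash
python3 -m creep '[[1,0,0,0,0,0,0],[1,0,0,0,0,0,0],[1,0,0,0,0,0,0],[1,0,0,0,0,0,0],[1,0,0,0,0,0,0],[1,0,0,0,0,0,0],[1,0,0,0,0,0,0],[1,0,0,0,0,0,0]]'
python3 - <<'E'
from h import *
p,d=vision.capture("scene"); P=cloud("scene",d)
Q=P[(abs(P[:,0]-.51)<.13)&(abs(P[:,1]+.1)<.07)&(P[:,2]<.06)]; s=fitleg(Q,[.487,-.1,.13]); print("leg",s.x.round(4),s.fun)
c,sn=np.cos(.1305),np.sin(.1305); g=np.array([.4863+.021*c,-.101+.021*sn,.196])
rows(g,toolR([c,sn,0],[0,0,1]))
E
```

```text
time_s: 5.05
tcp_pos: [0.5075, -0.0987, 0.3477]
ee_rot: [[0.991, 0.131, -0.0], [0.131, -0.991, -0.0], [-0.0, 0.0, -1.0]]
wrist_force: [-0.5, -0.1, -0.2]
gripper_width: 0.65
gripper_force: 0.0
leg [ 0.4863 -0.0989  0.1352 -0.0006] 0.0037668687219193126
t 5.1 shift [ -0.3  -0.4 151.7] turn [-0.    0.    0.07] F [ 0.68  0.4  -0.24] w 0.696
```

```bash
python3 -m creep '[[1,0,0,30,0,0,0],[1,0,0,60,0,0,0],[1,0,0,80,0,0,0],[1,0,0,100,0,0,0],[1,0,0,125,0,0,0],[1,0,0,152,0,0,0],[1,0,0,152,0,0,0],[-1,0,0,152,0,0,0]]'
python3 -m creep '[[-1,0,0,0,0,0,0],[-1,0,0,0,0,0,0],[-1,0,0,0,0,0,0],[-1,0,0,0,0,0,0],[-1,0,0,0,0,0,0],[-1,0,0,0,0,0,0],[-1,0,0,0,0,0,0],[-1,0,0,0,0,0,0]]'
```

```text
time_s: 5.77
tcp_pos: [0.5073, -0.0987, 0.195]
ee_rot: [[0.991, 0.132, -0.003], [0.132, -0.991, -0.001], [-0.003, 0.0, -1.0]]
wrist_force: [0.6, 0.4, 0.2]
gripper_width: 0.971
gripper_force: 0.0
time_s: 6.43
tcp_pos: [0.5075, -0.0986, 0.196]
ee_rot: [[0.991, 0.131, 0.0], [0.131, -0.991, 0.0], [0.0, -0.0, -1.0]]
wrist_force: [-1.1, 0.7, 1.5]
gripper_width: 0.456
gripper_force: 30.0
```

```bash
python3 -m creep '[[-1,0,0,-30,0,0,0],[-1,0,0,-70,0,0,0],[-1,0,0,-110,0,0,0],[-1,0,0,-140,0,0,0],[-1,0,0,-150,0,0,0],[-1,0,0,-150,0,0,0],[-1,0,0,-150,0,0,0],[-1,0,0,-150,0,0,0]]'
python3 - <<'E'
from h import *
B,R=BED
rows(B+R@np.array([-.070+.021,0,.08+.196]),toolR(R[:,0],R[:,2]))
E
```

```text
time_s: 7.1
tcp_pos: [0.5066, -0.0987, 0.3433]
ee_rot: [[0.991, 0.131, -0.005], [0.131, -0.991, 0.0], [-0.005, -0.001, -1.0]]
wrist_force: [1.2, 0.1, -2.5]
gripper_width: 0.452
gripper_force: 30.0
t 7.1 shift [  51.7 -315.8   30.8] turn [-0.94  8.25 13.21] F [ 1.22  0.09 -2.53] w 0.452
```

```bash
python3 -m creep '[[-1,50,-316,-10,-0.9,8,13],[-1,50,-316,-10,-0.9,8,13],[-1,50,-316,-10,-0.9,8,13],[-1,50,-316,-10,-0.9,8,13],[-1,50,-316,-10,-0.9,8,13],[-1,50,-316,-10,-0.9,8,13],[-1,50,-316,-10,-0.9,8,13],[-1,50,-316,-10,-0.9,8,13]]'
python3 -m creep '[[-1,0,-10,0,0,0,0],[-1,0,-10,0,0,0,0],[-1,0,-10,0,0,0,0],[-1,0,-10,0,0,0,0]]'
python3 - <<'E'
from h import *
B,R=BED
rows(B+R@np.array([-.070+.021,0,.05+.196]),toolR(R[:,0],R[:,2]))
for n in("scene","top"):
    p,d=vision.capture(n); np.savez(n+"1.npz",p=p,d=d)
    if n=="scene": cv2.imwrite("pics/s3.png",cv2.resize(p[190:370,210:450,::-1],None,fx=3,fy=3))
E
```

```text
time_s: 7.77
tcp_pos: [0.5148, 0.2231, 0.353]
ee_rot: [[0.986, -0.095, 0.135], [-0.094, -0.995, -0.016], [0.136, 0.004, -0.991]]
wrist_force: [1.0, -0.1, -1.7]
gripper_width: 0.454
gripper_force: 30.0
time_s: 8.1
tcp_pos: [0.5162, 0.2301, 0.3539]
ee_rot: [[0.986, -0.096, 0.136], [-0.095, -0.995, -0.016], [0.137, 0.003, -0.991]]
wrist_force: [-0.5, 0.3, -1.3]
gripper_width: 0.456
gripper_force: 30.0
t 8.1 shift [-4.4  8.7 71.2] turn [0.12 0.15 0.21] F [-0.53  0.32 -1.29] w 0.456
```

View pics/s3.png

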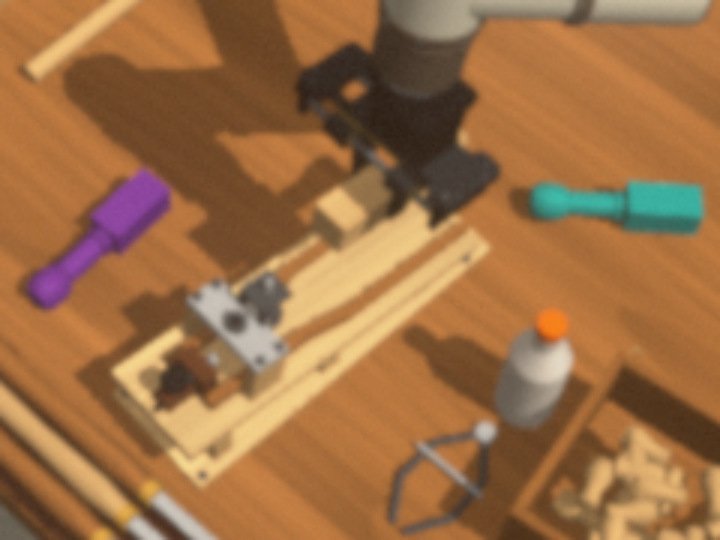

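The leg is held level above the low end of the bed (crop about 350,210), and the glue bottle and calipers are clear. I'll correct sideways and lower it.

```bash
python3 -m creep '[[-1,-4,9,0,0.1,0,0.2],[-1,-4,9,30,0.1,0,0.2],[-1,-4,9,60,0.1,0,0.2],[-1,-4,9,90,0.1,0,0.2],[-1,-4,9,108,0.1,0,0.2],[-1,-4,9,108,0.1,0,0.2],[-1,-4,9,108,0.1,0,0.2]]'
python3 - <<'E'
from h import *
B,R=BED
rows(B+R@np.array([-.070+.021,0,.196]),toolR(R[:,0],R[:,2]))
p,d=vision.capture("scene"); P=cloud("scene",d); L=(P-B)@R
m=(abs(L[:,1])<.03)&(L[:,0]>-.04)&(L[:,0]<.04)&(L[:,2]>.042)&(L[:,2]<.075)
print(np.percentile(L[m,0],[50,95,99]),np.median(L[m],0),np.percentile(L[m,1],[2,98]))
for a in np.arange(-.035,.03,.01):
    k=m&(abs(L[:,0]-a)<.005)
    if k.sum()>5: print(round(a,3),np.median(L[k,2]).round(4))
E
```

```text
time_s: 8.78
tcp_pos: [0.5266, 0.2199, 0.2479]
ee_rot: [[0.985, -0.1, 0.138], [-0.099, -0.995, -0.013], [0.138, -0.001, -0.99]]
wrist_force: [-0.1, 0.4, -1.1]
gripper_width: 0.458
gripper_force: 30.0
t 8.78 shift [-1.1 -0.3 14.6] turn [-0.05  0.04 -0.01] F [-0.11  0.36 -1.08] w 0.458
[-0.00946542  0.02000308  0.0222127 ] [-0.00946542  0.00261051  0.05411544] [-0.02627307  0.02455672]
-0.035 0.0553
-0.025 0.0535
-0.015 0.0558
-0.005 0.0539
0.005 0.0547
0.015 0.0533
0.025 0.0493
```

```bash
python3 -m creep '[[-1,-1,0,6,0,0,0],[-1,-1,0,10,0,0,0],[-1,-1,0,12,0,0,0],[-1,-1,0,13,0,0,0],[-1,-1,0,13.5,0,0,0],[-1,-1,0,13.5,0,0,0]]'
python3 -m creep '[[-1,0,0,0.5,0,0,0],[-1,0,0,1,0,0,0],[-1,0,0,1,0,0,0],[-1,0,0,1,0,0,0]]'
```

```text
time_s: 9.33
tcp_pos: [0.5276, 0.2211, 0.2349]
ee_rot: [[0.985, -0.098, 0.14], [-0.098, -0.995, -0.011], [0.14, -0.003, -0.99]]
wrist_force: [-0.9, 0.9, -2.0]
gripper_width: 0.456
gripper_force: 30.0
time_s: 9.67
tcp_pos: [0.5278, 0.2211, 0.2338]
ee_rot: [[0.985, -0.099, 0.139], [-0.098, -0.995, -0.011], [0.14, -0.002, -0.99]]
wrist_force: [-0.2, 0.3, -1.2]
gripper_width: 0.46
gripper_force: 30.0
```

```bash
python3 -m creep '[[-1,0,0,0.5,0,0,0],[-1,0,0,1,0,0,0],[-1,0,0,1,0,0,0]]'
python3 - <<'E'
from h import *
B,R=BED
rows(B+R@np.array([-.070+.021,0,.196]),toolR(R[:,0],R[:,2]))
E
```

```text
time_s: 9.92
tcp_pos: [0.5279, 0.2211, 0.2334]
ee_rot: [[0.985, -0.099, 0.14], [-0.098, -0.995, -0.011], [0.14, -0.003, -0.99]]
wrist_force: [-2.8, 0.4, 3.7]
gripper_width: 0.457
gripper_force: 30.0
t 9.92 shift [-0.2  1.1  0.1] turn [-0.15 -0.06  0.05] F [-2.84  0.43  3.68] w 0.457
```

Contact with the bed. Release and retreat along the bed normal.

```bash
python3 -m creep '[[1,0,0,0,0,0,0],[1,0,0,0,0,0,0],[1,0,0,0,0,0,0],[1,0,0,0,0,0,0],[1,0,0,0,0,0,0],[1,0,0,0,0,0,0],[1,0,0,0,0,0,0],[1,0,0,0,0,0,0]]'
python3 -m creep '[[1,0,0,0,0,0,0],[1,0,0,-20,0,0,0],[1,0,0,-50,0,0,0],[1,0,0,-80,0,0,0],[1,-40,0,-80,0,0,0],[1,-80,0,-80,0,0,0],[1,-80,0,-80,0,0,0],[-1,-80,0,-80,0,0,0]]'
python3 - <<'E'
from h import *
B,R=BED
p,d=vision.capture("scene"); P=cloud("scene",d); L=(P-B)@R
cv2.imwrite("pics/s4.png",cv2.resize(p[190:370,210:450,::-1],None,fx=3,fy=3))
m=(abs(L[:,1])<.04)&(L[:,0]>-.09)&(L[:,0]<.05)&(L[:,2]>.034)&(L[:,2]<.048)
print(np.percentile(L[m,0],[50,95,99]),np.median(L[m],0),np.percentile(L[m,1],[2,98]))
# push pose: closed fingers' front face 10 mm ahead of TCP axis; foot at x=-.160; tips 8 mm above bed
rows(B+R@np.array([-.160-.010-.020,0,.008+.182]),toolR(R[:,0],R[:,2]))
E
```

```text
time_s: 10.58
tcp_pos: [0.5279, 0.221, 0.2327]
ee_rot: [[0.985, -0.099, 0.139], [-0.098, -0.995, -0.011], [0.14, -0.002, -0.99]]
wrist_force: [0.6, 0.2, 0.4]
gripper_width: 0.955
gripper_force: 0.0
time_s: 11.25
tcp_pos: [0.436, 0.2293, 0.3007]
ee_rot: [[0.986, -0.096, 0.138], [-0.096, -0.995, -0.012], [0.139, -0.001, -0.99]]
wrist_force: [1.0, 0.8, 0.9]
gripper_width: 0.975
gripper_force: 0.0
[-0.01916364  0.01873596  0.02081475] [-0.01916364  0.00509861  0.0397862 ] [-0.0152677   0.02287741]
t 11.3 shift [-60.8   1.1  85.9] turn [-0.2  -0.08  0.14] F [-0.15  0.81  0.47] w 0.945
```

View pics/s4.png

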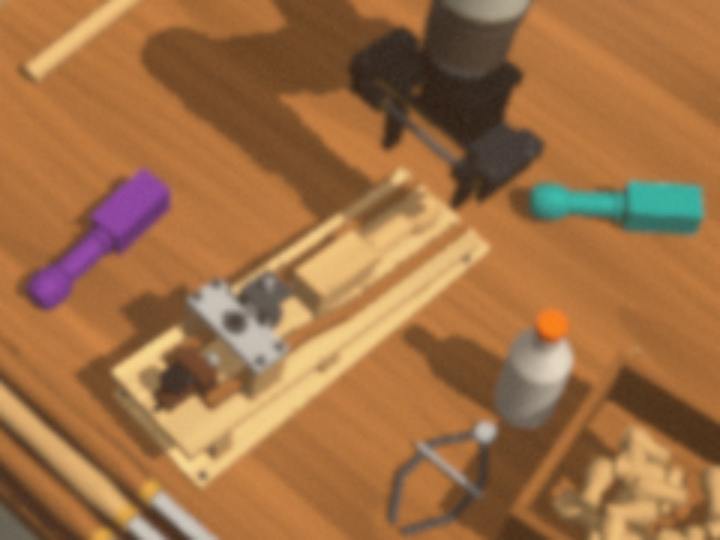

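The leg lies in the low bed with its head uphill (crop about 335,265), clear of the roller and let go. Next: close the fingers behind the foot.

```bash
python3 -m creep '[[-1,-30,1,0,0,0,0],[-1,-60,1,0,0,0,0],[-1,-63,1,0,0,0,0],[-1,-63,1,0,0,0,0],[-1,-63,1,0,0,0,0],[-1,-63,1,0,0,0,0],[-1,-63,1,0,0,0,0],[-1,-63,1,0,0,0,0]]' >/dev/null
python3 -m creep '[[-1,0,0,0,0,0,0],[-1,0,0,0,0,0,0],[-1,0,0,0,0,0,0],[-1,0,0,0,0,0,0],[-1,0,0,0,0,0,0],[-1,0,0,30,0,0,0],[-1,0,0,60,0,0,0],[-1,0,0,60,0,0,0]]'
python3 - <<'E'
from h import *
B,R=BED
rows(B+R@np.array([-.160-.010-.020,.002,.008+.182]),toolR(R[:,0],R[:,2]))
for n in("top","scene"):
    p,d=vision.capture(n); P=cloud(n,d); L=(P-B)@R
    m=(abs(L[:,1])<.05)&(L[:,0]>-.06)&(L[:,0]<.05)&(L[:,2]>.034)&(L[:,2]<.048)
    if m.sum()>20: print(n,np.percentile(L[m,0],[5,50,98]).round(4),"y",np.percentile(L[m,1],[3,50,97]).round(4))
    cv2.imwrite(f"pics/{n}5.png",cv2.resize(p[100:280,100:340,::-1],None,fx=3,fy=3))
E
```

```text
time_s: 12.63
tcp_pos: [0.3832, 0.2326, 0.2285]
ee_rot: [[0.986, -0.1, 0.133], [-0.098, -0.995, -0.02], [0.134, 0.006, -0.991]]
wrist_force: [-0.1, -0.8, 0.1]
gripper_width: 0.002
gripper_force: 0.0
t 12.63 shift [ 3.3 -4.1 21.4] turn [0.35 0.29 0.04] F [-0.14 -0.76  0.11] w 0.002
top [-0.0562 -0.02    0.0177] y [-0.0206 -0.0013  0.0183]
scene [-0.0548 -0.017   0.0194] y [-0.0148  0.0052  0.0223]
```

View pics/top5.png

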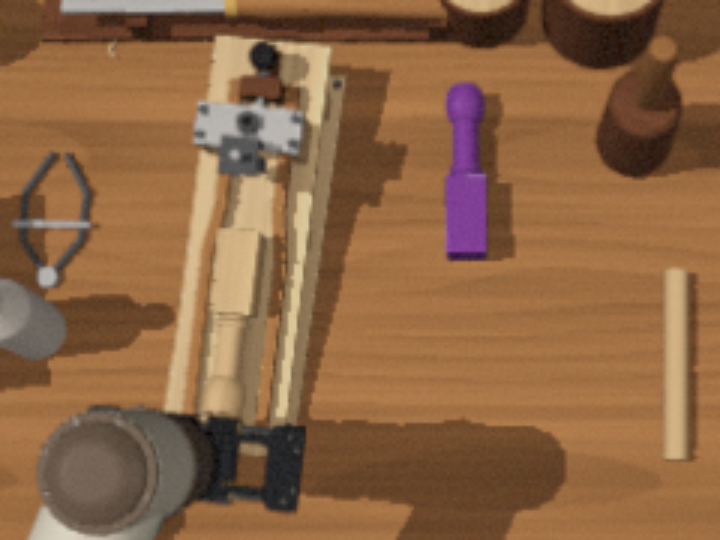

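The leg lies straight between the rails (crop about 232,310), with the closed gripper behind its foot. Lowering to push height, then pushing.

```bash
python3 -m creep '[[-1,2,-3,10,0.3,0.2,0],[-1,2,-3,20,0.3,0.2,0],[-1,2,-3,20,0.3,0.2,0],[-1,2,-3,20,0.3,0.2,0]]'
python3 -m creep '[[-1,6,0,0,0,0,0],[-1,12,0,0,0,0,0],[-1,16,0,0,0,0,0],[-1,20,0,0,0,0,0],[-1,24,0,0,0,0,0],[-1,28,0,0,0,0,0],[-1,32,0,0,0,0,0],[-1,32,0,0,0,0,0]]'
python3 - <<'E'
from h import *
B,R=BED
s=r.sense(); print("bed F",(np.array(s["wrist_force"])@R).round(2),"tcp in bed",((np.array(s["tcp_pos"])-B)@R).round(4))
rows(B+R@np.array([-.170,.001,.008+.182]),toolR(R[:,0],R[:,2]))
E
```

```text
time_s: 13.07
tcp_pos: [0.3894, 0.2371, 0.2143]
ee_rot: [[0.985, -0.098, 0.145], [-0.098, -0.995, -0.005], [0.144, -0.009, -0.989]]
wrist_force: [0.8, 0.0, 0.6]
gripper_width: 0.005
gripper_force: 0.0
time_s: 13.73
tcp_pos: [0.4214, 0.2338, 0.2177]
ee_rot: [[0.985, -0.098, 0.144], [-0.099, -0.995, -0.006], [0.144, -0.008, -0.99]]
wrist_force: [-1.2, 0.3, -0.4]
gripper_width: 0.008
gripper_force: 0.0
bed F [-1.31  0.16 -0.21] tcp in bed [-0.1571  0.0031  0.1955]
t 13.73 shift [-12.9   2.1   5.4] turn [-0.47 -0.26  0.02] F [-1.24  0.28 -0.39] w 0.008
```

```bash
python3 -m creep '[[-1,-4,2,4,-0.4,-0.2,0],[-1,-4,2,4,-0.4,-0.2,0],[-1,4,2,4,-0.4,-0.2,0],[-1,10,2,4,-0.4,-0.2,0],[-1,16,2,4,-0.4,-0.2,0],[-1,22,2,4,-0.4,-0.2,0],[-1,28,2,4,-0.4,-0.2,0],[-1,33,2,4,-0.4,-0.2,0]]'
python3 - <<'E'
from h import *
B,R=BED
s=r.sense(); print("bed F",(np.array(s["wrist_force"])@R).round(2),"tcp in bed",((np.array(s["tcp_pos"])-B)@R).round(4))
p,d=vision.capture("top"); P=cloud("top",d); L=(P-B)@R
m=(abs(L[:,1])<.05)&(L[:,0]>-.03)&(L[:,0]<.062)&(L[:,2]>.034)&(L[:,2]<.048)
for lo in np.arange(-.02,.062,.02):
    k=m&(abs(L[:,0]-lo)<.01); print(round(lo,3),np.percentile(L[k,1],[3,50,97]).round(4) if k.sum()>5 else k.sum())
E
```

```text
time_s: 14.4
tcp_pos: [0.4544, 0.2284, 0.2185]
ee_rot: [[0.985, -0.099, 0.139], [-0.098, -0.995, -0.013], [0.14, -0.001, -0.99]]
wrist_force: [-0.4, 0.8, 0.4]
gripper_width: 0.002
gripper_force: 0.4
bed F [-0.41  0.76  0.51] tcp in bed [-0.124   0.001   0.1916]
-0.02 [-0.018   0.001   0.0133]
0.0 [-0.0194 -0.0004  0.0178]
0.02 [-0.0193 -0.0005  0.0192]
0.04 [-0.0181  0.0003  0.0195]
0.06 [-0.019   0.0005  0.0179]
```

```bash
python3 -m creep '[[-1,3,0,0,0,0,0],[-1,6,0,0,0,0,0],[-1,9,0,0,0,0,0],[-1,11,0,0,0,0,0],[-1,13,0,0,0,0,0],[-1,15,0,0,0,0,0],[-1,17,0,0,0,0,0],[-1,19,0,0,0,0,0]]'
python3 -m creep '[[-1,2,0,0,0,0,0],[-1,5,0,0,0,0,0],[-1,8,0,0,0,0,0],[-1,10,0,0,0,0,0],[-1,13,0,0,0,0,0],[-1,16,0,0,0,0,0],[-1,18,0,0,0,0,0],[-1,18,0,0,0,0,0]]'
python3 - <<'E'
from h import *
B,R=BED
s=r.sense(); print("bed F",(np.array(s["wrist_force"])@R).round(2),"tcp in bed",((np.array(s["tcp_pos"])-B)@R).round(4))
for n in("top","scene"):
    p,d=vision.capture(n); P=cloud(n,d); L=(P-B)@R
    m=(abs(L[:,1])<.05)&(L[:,0]>-.05)&(L[:,0]<.16)&(L[:,2]>.034)&(L[:,2]<.048)
    for lo in np.arange(-.02,.16,.02):
        k=m&(abs(L[:,0]-lo)<.01)
        if k.sum()>8: print(n,round(lo,3),np.percentile(L[k,1],[3,50,97]).round(4),k.sum())
E
```

```text
time_s: 15.12
tcp_pos: [0.4719, 0.2264, 0.221]
ee_rot: [[0.985, -0.099, 0.138], [-0.098, -0.995, -0.014], [0.139, 0.0, -0.99]]
wrist_force: [-3.7, 0.0, 1.9]
gripper_width: 0.005
gripper_force: 1.9
time_s: 15.78
tcp_pos: [0.4906, 0.2249, 0.2236]
ee_rot: [[0.985, -0.099, 0.14], [-0.098, -0.995, -0.013], [0.14, -0.001, -0.99]]
wrist_force: [-0.3, -1.2, 0.4]
gripper_width: 0.004
gripper_force: 0.5
bed F [-0.13 -1.21  0.37] tcp in bed [-0.0872  0.0011  0.1916]
top -0.02 [-0.0053 -0.0015  0.0025] 10
top 0.02 [-0.0188 -0.0021  0.017 ] 41
top 0.04 [-0.0197 -0.0014  0.0184] 98
top 0.06 [-0.0196 -0.0011  0.0191] 100
top 0.08 [-0.0201 -0.0175  0.0134] 13
top 0.1 [-0.0458 -0.0164  0.0448] 16
scene -0.02 [-0.004   0.0013  0.0106] 17
scene 0.0 [0.0011 0.0028 0.0097] 11
scene 0.02 [-0.0169  0.0014  0.0192] 34
scene 0.04 [-0.0143  0.0095  0.023 ] 62
scene 0.06 [0.0056 0.0158 0.0232] 29
scene 0.08 [0.0173 0.0217 0.0243] 10
scene 0.14 [-0.047  -0.0382  0.0483] 18
```

Run:
```python
from h import *
B,R=BED
z=np.load("scene0.npz"); p,d=z["p"],z["d"]
for x in(.126,.134,.14,.146,.152): print(x,proj("scene",B+R@np.array([x,0,.02])).round(1))
for u in range(274,290):
    for v in range(303,315):
        c=p[v,u].astype(int)
        if c.max()-c.min()<30 and d[v,u]>0:
            l=((pts("scene",[[u,v]],[d[v,u]])[0]-B)@R*1000).round(0)
            if l[2]<45: print(u,v,c,l)
cv2.imwrite("pics/s6.png",cv2.resize(p[270:335,250:340,::-1],None,fx=8,fy=8,interpolation=cv2.INTER_CUBIC))
```

```text
0.126 [[284.3 306.5]]
0.134 [[282.2 308. ]]
0.14 [[280.6 309.1]]
0.146 [[279.  310.2]]
0.152 [[277.4 311.3]]
280 309 [161 151 138] [143.   0.  24.]
280 310 [152 138 127] [147.   4.  27.]
281 309 [175 162 148] [141.   2.  24.]
281 310 [166 155 141] [143.   4.  23.]
```

View pics/s6.png

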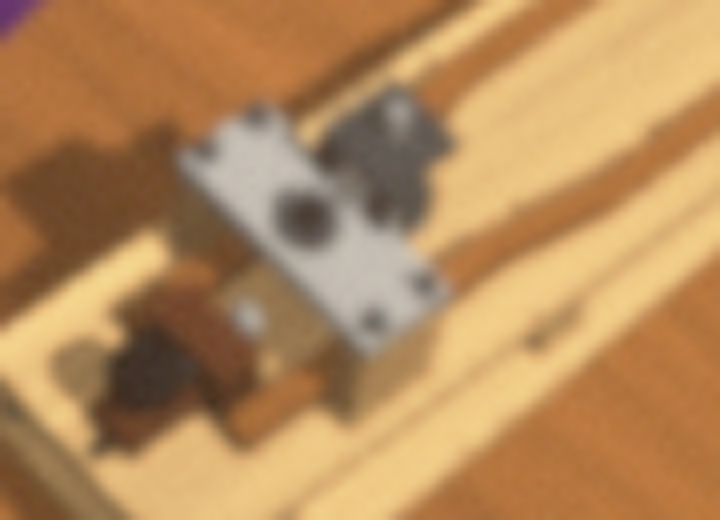

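The screw head is the bright spot at crop (247,318), with its tip at about bed x = 139 mm. I'll push quickly to about 130 mm, then creep.

```bash
python3 -m creep '[[-1,4,0,0,0,0,0],[-1,8,0,0,0,0,0],[-1,12,0,0,0,0,0],[-1,16,0,0,0,0,0],[-1,20,0,0,0,0,0],[-1,23,0,0,0,0,0],[-1,26,0,0,0,0,0],[-1,26,0,0,0,0,0]]'
python3 - <<'E'
from h import *
B,R=BED
s=r.sense(); print("bed F",(np.array(s["wrist_force"])@R).round(2),"tcp in bed",((np.array(s["tcp_pos"])-B)@R).round(4))
p,d=vision.capture("scene"); P=cloud("scene",d); L=(P-B)@R
m=(abs(L[:,1])<.02)&(L[:,0]>.125)&(L[:,0]<.15)&(L[:,2]>.01)&(L[:,2]<.046); print((L[m]*1000).round(0)[:25].tolist())
E
python3 -m creep '[[-1,0.5,0,0,0,0,0],[-1,1,0,0,0,0,0],[-1,1.5,0,0,0,0,0],[-1,2,0,0,0,0,0],[-1,2.5,0,0,0,0,0],[-1,3,0,0,0,0,0]]'
```

```text
time_s: 16.55
tcp_pos: [0.5164, 0.2223, 0.2273]
ee_rot: [[0.985, -0.099, 0.14], [-0.098, -0.995, -0.013], [0.141, -0.001, -0.99]]
wrist_force: [-1.3, 0.3, 0.2]
gripper_width: 0.006
gripper_force: 0.4
bed F [-1.32  0.18  0.41] tcp in bed [-0.0611  0.0011  0.1917]
[[129.0, -17.0, 36.0], [129.0, -14.0, 40.0], [131.0, -15.0, 35.0], [130.0, -12.0, 37.0], [126.0, -12.0, 33.0], [130.0, -15.0, 29.0], [131.0, -11.0, 35.0], [130.0, -8.0, 39.0], [129.0, -5.0, 41.0], [131.0, -10.0, 30.0], [131.0, -7.0, 35.0], [129.0, -4.0, 36.0], [130.0, -14.0, 19.0], [132.0, -9.0, 28.0], [131.0, -6.0, 31.0], [131.0, -2.0, 35.0], [132.0, 2.0, 42.0], [132.0, -15.0, 14.0], [130.0, -13.0, 15.0], [132.0, -8.0, 24.0], [131.0, -5.0, 26.0], [133.0, 0.0, 36.0], [131.0, 2.0, 36.0], [128.0, 4.0, 35.0], [131.0, -8.0, 18.0]]
time_s: 17.1
tcp_pos: [0.5184, 0.2219, 0.2276]
ee_rot: [[0.985, -0.099, 0.139], [-0.098, -0.995, -0.013], [0.139, -0.0, -0.99]]
wrist_force: [-3.3, 0.0, 1.1]
gripper_width: 0.005
gripper_force: 1.8
```

```bash
python3 -m creep '[[-1,0.5,0,0,0,0,0],[-1,1,0,0,0,0,0],[-1,1.5,0,0,0,0,0],[-1,2,0,0,0,0,0]]' | grep -E "tcp|force"
python3 -m creep '[[-1,0.3,0,0,0,0,0],[-1,0.6,0,0,0,0,0],[-1,1,0,0,0,0,0]]'| grep -E "tcp|force"
python3 -m creep '[[-1,0.3,0,0,0,0,0],[-1,0.6,0,0,0,0,0]]'| grep -E "tcp|force"
```

```text
tcp_pos: [0.5206, 0.2218, 0.2279]
wrist_force: [-4.2, 1.1, 1.8]
gripper_force: 1.9
tcp_pos: [0.5216, 0.2217, 0.228]
wrist_force: [-3.9, 0.3, 1.5]
gripper_force: 1.9
tcp_pos: [0.5222, 0.2216, 0.2281]
wrist_force: [-3.5, 0.4, 2.3]
gripper_force: 1.9
```

```bash
python3 -m creep '[[-1,0.3,0,0,0,0,0],[-1,0.5,0,0,0,0,0]]'| grep -E "tcp|force"
python3 -m creep '[[-1,0.3,0,0,0,0,0],[-1,0.5,0,0,0,0,0]]'| grep -E "tcp|force"
```

```text
tcp_pos: [0.5227, 0.2216, 0.2282]
wrist_force: [-3.3, 0.3, 1.0]
gripper_force: 1.9
tcp_pos: [0.5232, 0.2215, 0.2283]
wrist_force: [-4.1, 0.4, 1.6]
gripper_force: 1.9
```

```bash
python3 -m creep '[[-1,0.3,0,0,0,0,0],[-1,0.5,0,0,0,0,0]]'| grep -E "tcp|force"
```

```text
tcp_pos: [0.5236, 0.2215, 0.2283]
wrist_force: [-4.2, -0.2, 1.1]
gripper_force: 1.9
```

```bash
python3 -m creep '[[-1,0.3,0,0,0,0,0],[-1,0.5,0,0,0,0,0]]'| grep -E "tcp|force"
python3 -m creep '[[-1,0.3,0,0,0,0,0],[-1,0.5,0,0,0,0,0]]'| grep -E "tcp|force"
```

```text
tcp_pos: [0.5241, 0.2214, 0.2284]
wrist_force: [-4.2, 0.3, 1.0]
gripper_force: 1.9
tcp_pos: [0.5243, 0.2214, 0.2284]
wrist_force: [-6.8, 1.6, 2.3]
gripper_force: 3.2
```

Run:
```python
from h import *
B,R=BED
p,d=vision.capture("scene"); P=cloud("scene",d); L=(P-B)@R
m=(abs(L[:,1])<.016)&(L[:,0]>.128)&(L[:,0]<.148)&(L[:,2]>.01)&(L[:,2]<.038); print(np.percentile(L[m,0],[10,50,90,98]).round(4))
cv2.imwrite("pics/s7.png",cv2.resize(p[270:335,250:340,::-1],None,fx=8,fy=8,interpolation=cv2.INTER_CUBIC))
```

```text
[0.1336 0.1381 0.1429 0.1465]
```

View pics/s7.png

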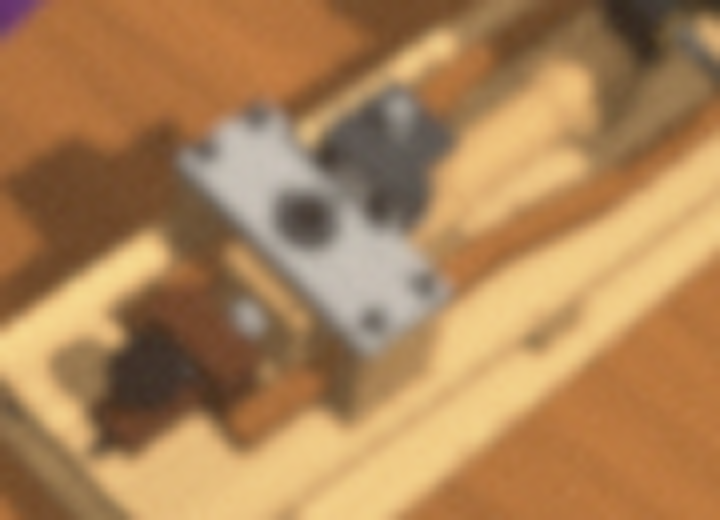

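Leg's head is now up against the screw (crop about 250,320), and the push force jumped from 4.2 to 7 N. A little more for firmness.

```bash
python3 -m creep '[[-1,0.1,0,0,0,0,0],[-1,0.2,0,0,0,0,0],[-1,0.2,0,0,0,0,0]]'| grep -E "tcp|force"
```

```text
tcp_pos: [0.5244, 0.2214, 0.2284]
wrist_force: [-6.8, 0.7, 1.3]
gripper_force: 3.1
```

```bash
python3 -m creep '[[-1,0.2,0,0,0,0,0],[-1,0.3,0,0,0,0,0],[-1,0.3,0,0,0,0,0]]'| grep -E "tcp|force"
```

```text
tcp_pos: [0.5245, 0.2214, 0.2284]
wrist_force: [-7.6, 2.5, 3.2]
gripper_force: 3.6
```

```bash
python3 -m creep '[[-1,0.2,0,0,0,0,0],[-1,0.35,0,0,0,0,0],[-1,0.35,0,0,0,0,0]]'| grep -E "tcp|force"
```

```text
tcp_pos: [0.5246, 0.2214, 0.2284]
wrist_force: [-8.8, 2.1, 3.7]
gripper_force: 4.3
```

Now back straight off, slowly at first, then lift.

```bash
python3 -m creep '[[-1,-0.5,0,0,0,0,0],[-1,-1,0,0,0,0,0],[-1,-2,0,0,0,0,0],[-1,-5,0,0,0,0,0],[-1,-20,0,0,0,0,0],[-1,-40,0,0,0,0,0],[-1,-40,0,-30,0,0,0],[-1,-40,0,-70,0,0,0]]'| grep -E "tcp|force"
python3 -m creep '[[-1,-30,0,-30,0,0,0],[-1,-60,0,-60,0,0,0],[-1,-60,0,-60,0,0,0],[-1,-60,0,-60,0,0,0],[-1,-60,0,-60,0,0,0],[-1,-60,0,-60,0,0,0]]'| grep -E "tcp|force"
python3 - <<'E'
from h import *
B,R=BED
for n in("top","scene"):
    a=np.load(n+"0.npz"); 
    p,d=vision.capture(n); P=cloud(n,d); L=(P-B)@R
    cv2.imwrite(f"pics/{n}8.png",cv2.resize(p[100:280,100:340,::-1] if n=="top" else p[270:335,250:340,::-1],None,fx=3 if n=="top" else 8,fy=3 if n=="top" else 8,interpolation=cv2.INTER_CUBIC))
    for nm,D in(("before",a["d"]),("after",d)):
        M=(cloud(n,D)-B)@R; m=(M[:,0]>.146)&(M[:,0]<.18)&(abs(M[:,1])<.025)&(M[:,2]>.027)&(M[:,2]<.037); print(n,nm,"stop top",M[m].mean(0).round(4),m.sum())
    m=(abs(L[:,1])<.024)&(L[:,2]>.035)&(L[:,2]<.046)
    for x in(.04,.055,.138):
        k=m&(abs(L[:,0]-x)<.007)
        if k.sum()>5: print(x,np.percentile(L[k,1],[3,50,97]).round(4))
    if n=="top":
        k=(abs(L[:,1])<.02)&(L[:,0]>-.07)&(L[:,0]<.062)&(L[:,2]>.02); 
        for x in(-.04,-.02,.0,.02,.05):
            q=k&(abs(L[:,0]-x)<.008); print("mid y",x,L[q,1].mean().round(4),q.sum())
E
```

```text
tcp_pos: [0.4751, 0.2254, 0.2898]
wrist_force: [0.9, 0.0, 0.3]
gripper_force: 0.0
tcp_pos: [0.4094, 0.2328, 0.3425]
wrist_force: [1.2, -0.6, 0.2]
gripper_force: 0.0
top before stop top [ 0.1597 -0.0031  0.0317] 104
top after stop top [ 0.1597 -0.0035  0.0321] 98
0.055 [-0.0187 -0.0013  0.0169]
mid y -0.04 -0.0032 50
mid y -0.02 -0.0028 77
mid y 0.0 -0.0022 48
mid y 0.02 -0.0019 50
mid y 0.05 -0.0019 58
scene before stop top [0.1622 0.002  0.0324] 95
scene after stop top [0.1622 0.0018 0.0323] 101
0.055 [0.003  0.0118 0.0216]
0.138 [-0.017   0.0014  0.0208]
```

View pics/top8.png

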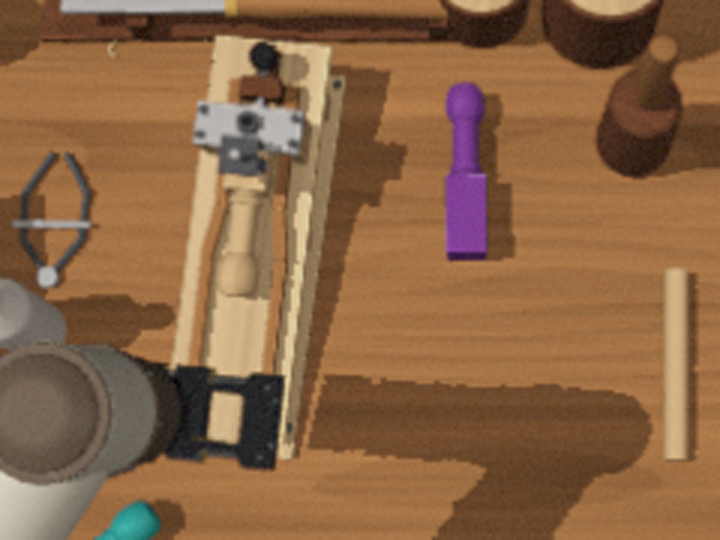

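The leg sits straight between the rails (crop about 240,230), its head under the roller and bridge. The stop hasn't moved, and the gripper is clear. Handing in.

```bash
python3 -c "
from station import r
print(r.finish_job())"
```

```text
the job is handed in; nothing more can be done
None
```

The job is handed in, but no verdict came back: the leg was laid at rest in the low end, let go, then pushed under the roller onto the stop's screw (about 9 N at the wrist, an estimated 5 N of it on the stop); the last pictures show it in line and the stop where it started, though I could not measure the force left on the screw after backing off.

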